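Run a small-parts mill by holding its bayonet lid short of the lock

ROBOT

A 6-joint arm with a two-finger parallel gripper is mounted at the origin on the work surface; the furniture and walls round the work are solid. World frame = base frame: x ahead of the robot, y to its left, z up, the work surface at z = 0. Lengths are in m, angles in rad, forces in N, time in s.
With the tool pointing down it reaches from about 0.4 to 0.825 m from the base axis. Payload 7 kg.
Tool frame: the origin (TCP) lies on the centre line of the jaws, within the pads' length; the fingertips stand 19 mm ahead of it and the grasp point (between the pads) is the TCP (bot.tip_extent is the distance from the TCP to the fingertips, in m); z points along the fingers, x is the direction in which the jaws open and shut, and the axes are right-handed (so a half turn about z gives the same grasp; the last joint's range is limited). The gripper opens to 85 mm and grips with 20 to 120 N. Pads are 22 mm wide; open, the fingers measure 114 mm over their backs; the gripper's body (76 mm by 85 mm) begins 54 mm behind the grasp point. The pads swing forward as they close: fully open they stand 13 mm farther back than shut.
Start: joints at [-1.018, 0.359, 0.012, 0, -1.224, -0.288], TCP at [0.177, -0.651, 0.25] pointing down, gripper open.
Joint ranges: [-3.07, 3.07], [-1.43, 2.12], [-1.02, 1.25], [-3.03, 1.67], [-3.05, -0], [-3.03, 3.03]. Speed limits (rad/s): [2.39, 2.39, 3.01, 3.14, 3.14, 3.14].

INTERFACE

Orientations are given as [roll, pitch, yaw] about the fixed x, y, z axes, in that order (R = Rz(yaw) Ry(pitch) Rx(roll)).
In Python, from bench import bot gives the robot as it stands.
- The arm moves only by the tool move_arm, never from a script. Its argument "rows" is text: rows parted by semicolons, each of 7 numbers parted by spaces: the turn, a rotation vector about the tool's x, y, z in rad, then the shift along the tool's x, y, z in m, then the opening, from 0 (shut) to 1 (fully open). In form: wx wy wz x y z claw; .... A call has 1 to 5 rows; each row shifts and turns the commanded pose from where the row before left it, along the tool's axes as they then stand; what a row does not reach is not made up. A row lasts 1/12 s, in which the tool goes at most 41.7 mm and 7.16 degrees, less where a joint would pass 70% of its speed; a pose out of reach is approached as far as the arm can. A call is refused whole if a number of a shift passes 0.0417 or a number of a turn 0.125, either way. A call with a gripper value outside its range is refused whole. The fingers move at their own pace and stop on an object; "force" is the grip in N (left out, the last holds). Time passes only in rows, so rows that do not move let the fingers close. It gives the time, the measured TCP pose, the force and the opening at its end, in the units of the state.
- bot.read_state(): the state, without advancing time (a new reading comes with each control period).
- bot.camera(name): name is "side" or "top" or "wrist"; returns a dict with "image" (480x640x3 uint8, blue, green, red), "fx", "fy", "cx", "cy" (pixels), "view" (4x4, takes a point from world to camera coordinates). Camera axes: x right, y down, z forward; pixel columns grow to the right and rows downward; lengths in m; the calibration is good to about 2 mm. A picture is of the moment at which its call begins. There is no depth.
- bot.job_done(): hands the job in, once; it reports no verdict.
The state is a dict: "time_s": time; "q": joint angles; "qvel": joint speeds; "effort": joint torques, N m; "eef_pos": TCP position; "ee_rot": TCP orientation; "ft_force": force on the tool from outside, world axes, zero at the start; "wrist_torque": the same for the moment, N m; "opening": finger opening in m.
Only numpy, scipy, OpenCV 4.12 (cv2) and the standard library are available. Lean on these libraries where they do the work, as an engineer would, in place of code of your own. Each camera call takes 0.05 s, during which the arm holds its last target.

TASK

Set the polishing mill's speed by turning its black knob until the white line meets the yellow index tab on the dial. Then put the blue lid upright into the mill's socket, lugs down through the two slots until its flange sits fully home, and twist it clockwise to the yellow run mark, without ever going on into the lock at the red mark. The lid springs back when let go, so finish still gripping it firmly and holding it steady at the yellow mark, and leave the other things on the bench undisturbed.

Things in the scene. Friction and masses are not known exactly. Their poses are not given: they have to be found in the camera images.
- mill: grey bench polishing mill, fixed; housing 110 x 230 mm (own x, y), deck 50 mm high; origin at the centre of its underside on the bench; own x points away from the robot at yaw 0, own y to the left. Round aluminium bayonet socket on the deck at own (0, -50) mm, 98 mm across, top at z = 85 mm; speed knob at own (0, +75) mm
- socket (a point): centre of the socket's mouth, level with its rim (z = 85 mm); axes as the mill's. Round hole 64 mm across under an 8 mm thick lip, open below to z = 50 mm; two entry slots through the lip at the mill's own +x and -x sides, about 15 mm wide, reaching 40 mm from the centre. Rim marks, repeated half a turn round: black at the slots, yellow (run) 45 deg and red (lock) 90 deg clockwise of them
- lid_seat (a point): on the socket's axis, 61 mm above the bench: where the lid's origin lies when its flange sits fully home on the rim
- run_mark (a point): at the socket's mouth centre; its x axis points to the yellow run mark (the mill's x turned 45 deg clockwise from above, -0.785 rad about z). The lid is at the mark when its x axis lies along this axis, either way round. From about 60 deg clockwise of the slots a sprung lock catch resists the lug; the lid clicks over it at about 70 to 90 deg
- lid: loose blue bayonet lid, about 150 g, upright; origin centre of underside. Skirt 60 mm across, foot chamfered; 2 lugs 9 mm wide along own +x and -x, to 37 mm from the axis, 7 to 14 mm up; flange 76 mm across, 24 to 30 mm up; grip bar along own x, 60 long, 14 thick (own y), 30 to 61 mm up, white line on top. Same after half a turn. Enters the socket with its x along the mill's x, play 5 deg
- knob_grip (a point): on the knob's axis at the height to grip, 24 mm above the knob's foot and 75.5 mm above the bench; the knob turns with it: its x axis runs along the grip bar towards the white-lined end
- knob (a joint): black speed knob, rad, growing clockwise from above; 0 when its white line points along the mill's own +x. Grip bar 42 long x 14 thick mm, along its pointer, top 85 mm above the bench; round foot 44 mm across and 6 mm high. Friction about 0.03 N m, stays where left, stops at +-2.4
- index (a joint): angle of the yellow index tab on the dial, same zero and sense as the knob; it differs from job to job and is not to be moved. The knob is set when both angles agree
- knob_pointer (a point): point on the dial, 30 mm from the knob's axis, straight under the knob's white line (turns with the knob)
- index_tip (a point): point on the yellow index tab, 30 mm from the knob's axis
- drive (a joint): sprung ring inside the socket, rad, clockwise; 0 at rest. The lid's lugs push it round; it pushes back towards 0 with 0.05 to 0.09 N m. It reads about 0.1 less than the lid's clockwise angle from the slots (about 0.7 at the run mark)
- oil_bottle: bystander: cream squeeze bottle with a red spout, 52 x 52 x 140 mm, standing; origin under its centre
- deburrer: bystander: small hand tool with blue handle, 15 x 126 x 15 mm, lying; origin under its centre
There are look-alikes about, which are no part of the job. Several things have the shape of the lid; the one meant has the colours described above.

How it is judged:
By the outcome, as a careful person would: the job done as asked, in the order asked, and still so for the second after the job is handed in, while the arm keeps its last pose, push and grip.
It also fails if it takes over 62 s, if anything falls off the work surface, if the arm or the gripper's body presses on something with over 40 N, if the wrist force passes 120 N, or if a joint passes its speed limit or range.

## Working session

There is one attempt and no reset: what is moved stays moved. The work goes in short steps, Python scripts to look and compute and a tool call to move; the robot and the scene stay as the last step left them, time stands still between calls to the robot, and variables do not carry over. Pictures are saved under pics/ and viewed, and the job is handed in when it is done.

Besides the shell and the picture viewer there is one more tool, called after "Request:" as name(argument=value, ...) on one line, values as JSON. move_arm: Moves the arm, as the interface text tells. Its arguments: {"type":"object","properties":{"rows":{"type":"string"},"force":{"type":"number"}},"required":["rows"]}

```bash
ls; mkdir -p pics
python3 - <<'E'
from bench import bot
import cv2
print(bot.read_state())
for n in ("side","top","wrist"):
    c=bot.camera(n); cv2.imwrite(f"pics/{n}0.png",c["image"]); print(n,c["fx"],c["fy"],c["cx"],c["cy"]); print(c["view"])
E
```

```text
pics
{'time_s': 0.0, 'q': array([-1.01791026e+00,  3.59416588e-01,  1.10556435e-02, -3.25570928e-04,
       -1.22409698e+00, -2.88096146e-01]), 'qvel': array([-0.00033784,  0.00101801, -0.0012868 , -0.00038644, -0.00139603,
        0.0001594 ]), 'effort': array([ 7.69927628e-04, -5.83326781e+01,  2.93429822e+01,  6.93681702e+00,
       -5.78971885e-03, -1.65511995e-05]), 'eef_pos': array([ 0.17650221, -0.65105212,  0.24934747]), 'ee_rot': array([-3.14141395e+00, -1.68008573e-03,  1.83547522e+00]), 'ft_force': array([ 0.03494035, -0.36217982,  0.1755167 ]), 'wrist_torque': array([ 0.00766574,  0.02167112, -0.02597384]), 'opening': 0.08526112258407623}
side 434.1756451933112 434.1756451933112 318.0247372822056 238.28121833473
[[-0.99733842 -0.07186319 -0.01231916  0.46792897]
 [-0.02804571  0.53407589 -0.84497123  0.09594286]
 [ 0.0673017  -0.84237677 -0.53466986  0.92730251]
 [ 0.          0.          0.          1.        ]]
top 450.72693481033 450.72693481033 321.65882082714927 235.44839968887607
[[ 0.02877657 -0.99916061  0.02915447 -0.02037196]
 [-0.99453564 -0.03154717 -0.09951705  0.47994215]
 [ 0.10035325 -0.0261314  -0.99460865  0.95081553]
 [ 0.          0.          0.          1.        ]]
wrist 376.625389846044 376.625389846044 322.8403582179437 234.14080348651254
[[-2.61141399e-01  9.65300449e-01  4.60786181e-04  6.75182532e-01]
 [ 9.12581352e-01  2.46723724e-01  3.26071586e-01 -4.31843666e-02]
 [ 3.14643362e-01  8.55712951e-02 -9.45344968e-01  3.81213768e-01]
 [ 0.00000000e+00  0.00000000e+00  0.00000000e+00  1.00000000e+00]]
```

View pics/top0.png

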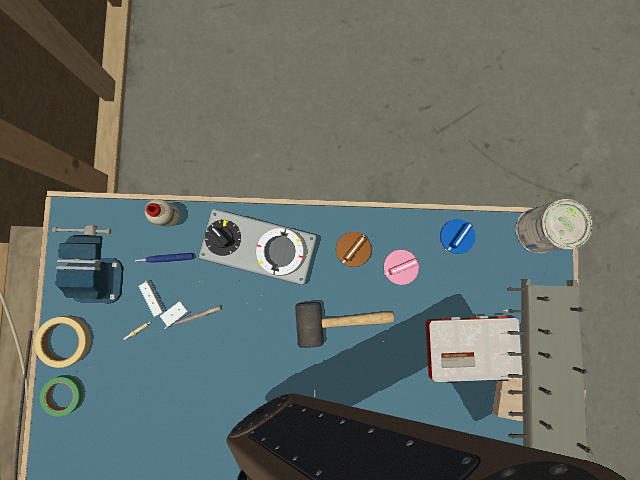

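View pics/side0.png

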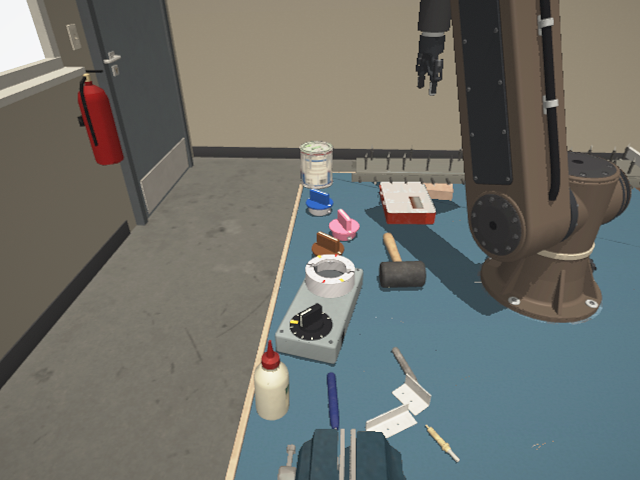

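View pics/wrist0.png

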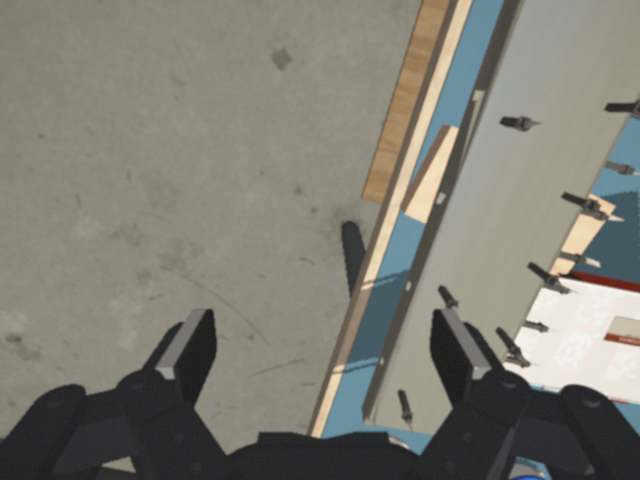

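Lid-shaped things in the top view are brown (353,249), pink (401,267) and blue (458,236). Only the blue one has the described colour and a white line on its bar. I'll enlarge it to confirm.

```bash
cat > h.py <<'E'
import numpy as np, cv2
from bench import bot
from scipy.spatial.transform import Rotation as R
def K(c): return np.array([[c["fx"],0,c["cx"]],[0,c["fy"],c["cy"]],[0,0,1]])
def ray(c,uv):
    V=c["view"]; d=V[:3,:3].T@np.linalg.solve(K(c),[uv[0],uv[1],1]); o=-V[:3,:3].T@V[:3,3]; return o,d
def onz(c,uv,z):
    o,d=ray(c,uv); return o+d*(z-o[2])/d[2]
def tri(c1,p1,c2,p2):
    o1,d1=ray(c1,p1);o2,d2=ray(c2,p2)
    s=np.linalg.lstsq(np.c_[d1,-d2],o2-o1,rcond=None)[0]
    a=o1+d1*s[0];b=o2+d2*s[1]; return (a+b)/2,np.linalg.norm(a-b)
def proj(c,P):
    q=K(c)@(c["view"][:3,:3]@np.array(P)+c["view"][:3,3]); return q[:2]/q[2]
E
python3 - <<'E'
import cv2,numpy as np
t=cv2.imread("pics/top0.png");s=cv2.imread("pics/side0.png")
a=cv2.resize(t[205:290,195:325],None,fx=6,fy=6,interpolation=cv2.INTER_CUBIC)
cv2.imwrite("pics/c1.png",a)
b=cv2.resize(t[205:270,425:495],None,fx=5,fy=5,interpolation=cv2.INTER_CUBIC)
d=cv2.resize(s[180:225,295:345],None,fx=7,fy=7,interpolation=cv2.INTER_CUBIC)
h=max(b.shape[0],d.shape[0]);f=lambda x:cv2.copyMakeBorder(x,0,h-x.shape[0],0,0,0)
cv2.imwrite("pics/c2.png",np.hstack([f(b),f(d)]))
cv2.imwrite("pics/c3.png",cv2.resize(s[250:360,270:365],None,fx=5,fy=5,interpolation=cv2.INTER_CUBIC))
E
```

```text
(no output)
```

View pics/c1.png

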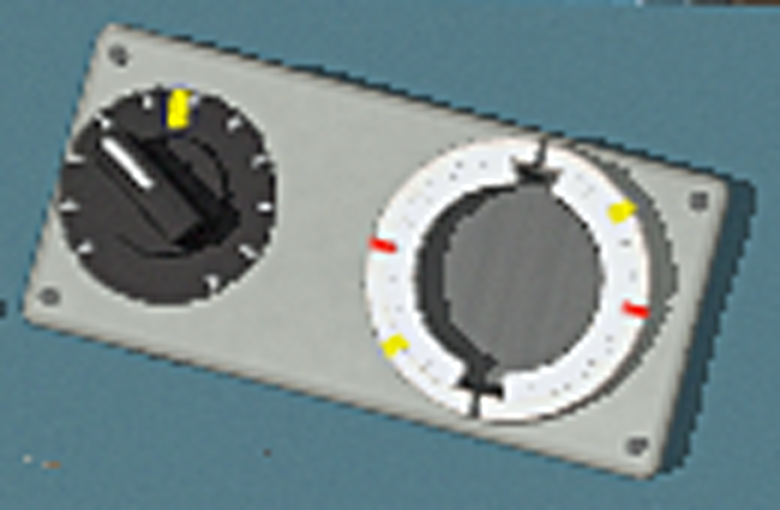

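View pics/c2.png

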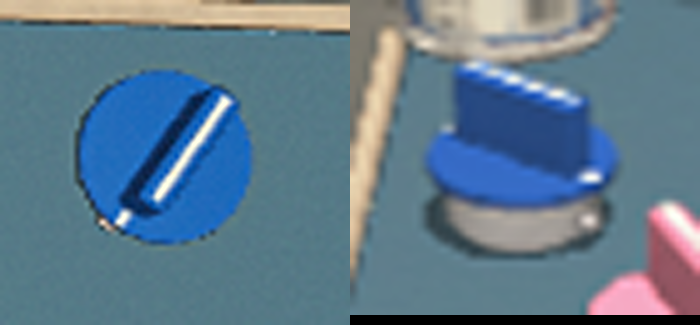

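View pics/c3.png

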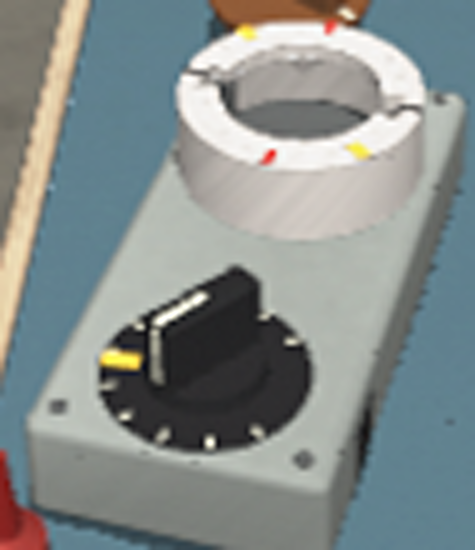

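The crop confirms the blue lid at (458,236): it is blue with a white line and stands upright. Next I'll measure by masks in both views.

```bash
cat > m.py <<'E'
from h import *
def blobs(img,box,lo,hi,amin=2):
    x0,y0,x1,y1=box
    h=cv2.cvtColor(img[y0:y1,x0:x1],cv2.COLOR_BGR2HSV)
    m=cv2.inRange(h,np.array(lo),np.array(hi))
    n,l,s,c=cv2.connectedComponentsWithStats(m)
    return [(s[i,4],np.round(c[i]+[x0,y0],2)) for i in range(1,n) if s[i,4]>=amin]
E
python3 - <<'E'
from m import *
for n,mb,lb in (("top",(195,205,325,290),(425,205,495,270)),("side",(270,250,365,360),(295,180,345,225))):
    c=bot.camera(n); im=c["image"]; np.save(n+".npy",c,allow_pickle=True)
    print(n,"yel",blobs(im,mb,(20,120,120),(35,255,255)))
    print("red",blobs(im,mb,(0,120,100),(8,255,255))+blobs(im,mb,(172,120,100),(180,255,255)))
    print("white",blobs(im,mb,(0,0,190),(180,60,255)))
    print("black",blobs(im,mb,(0,0,0),(180,255,60),30))
    print("blue",blobs(im,lb,(104,150,60),(120,255,255),30))
    print("lw",blobs(im,lb,(0,0,170),(180,70,255)))
E
```

```text
top yel [(np.int32(19), array([224.26, 222.53])), (np.int32(12), array([298.17, 239.67])), (np.int32(8), array([260.25, 262.  ]))]
red [(np.int32(6), array([258.5, 245.5])), (np.int32(7), array([300.57, 256.14]))]
white [(np.int32(2), array([213.5, 211. ])), (np.int32(2), array([217.5, 212. ])), (np.int32(3), array([212., 215.])), (np.int32(2), array([214.5, 216. ])), (np.int32(2), array([221.5, 218. ])), (np.int32(13), array([214.  , 220.69])), (np.int32(6), array([228.5 , 219.33])), (np.int32(2), array([219. , 221.5])), (np.int32(3), array([233.33, 221.67])), (np.int32(4), array([237.  , 224.25])), (np.int32(420), array([266.1 , 247.31])), (np.int32(12), array([216.  , 231.92])), (np.int32(2), array([239.5, 229. ])), (np.int32(409), array([291.95, 254.89])), (np.int32(2), array([241. , 235.5])), (np.int32(3), array([312., 236.])), (np.int32(2), array([238.5, 239. ])), (np.int32(2), array([309.5, 239.5])), (np.int32(32), array([214.94, 252.31])), (np.int32(6), array([234.5 , 251.67])), (np.int32(2), array([202.5, 252. ])), (np.int32(2), array([230. , 251.5])), (np.int32(17), array([
[... 1300 characters left out ...]
y([304.5, 307.5])), (np.int32(16), array([305.38, 311.56])), (np.int32(2), array([324. , 311.5])), (np.int32(2), array([297.5, 315. ])), (np.int32(2), array([333. , 327.5])), (np.int32(2), array([294.5, 333. ])), (np.int32(2), array([311.5, 338. ])), (np.int32(18), array([312.5, 341.5])), (np.int32(3), array([323., 344.]))]
black [(np.int32(895), array([312.29, 323.85]))]
blue [(np.int32(354), array([318.51, 200.23]))]
lw [(np.int32(135), array([315.85, 184.44])), (np.int32(62), array([297.35, 197.55])), (np.int32(3), array([329., 205.])), (np.int32(20), array([341.95, 211.45])), (np.int32(5), array([318.4, 211.2])), (np.int32(2), array([328.5, 211. ])), (np.int32(2), array([331.5, 220.5]))]
```

Run:
```python
from m import *
t=np.load("top.npy",allow_pickle=True).item();s=np.load("side.npy",allow_pickle=True).item()
P={}
for k,a,b in (("y1",(298.17,239.67),(319,256)),("y2",(260.25,262),(341.57,279.71)),("r1",(258.5,245.5),(323.5,281)),("r2",(300.57,256.14),(335.67,254.67)),("tab",(224.26,222.53),(294,321.62)),("kline",(216,231.92),(305.38,311.56)),("lline",(462.92,234.22),(319.8,192.2))):
    p,e=tri(t,a,s,b); P[k]=p; print(k,np.round(p,4),round(e,4))
c=(P["y1"]+P["y2"]+P["r1"]+P["r2"])/4; print("socket",c, "diam",np.linalg.norm(P["y1"]-P["y2"]),np.linalg.norm(P["r1"]-P["r2"]))
f=lambda d:np.arctan2(d[1],d[0])
print("yaw from y",f(P["y1"]-P["y2"])+np.pi/4,"from r",f(P["r2"]-P["r1"])+np.pi/2)
# lid line in top
def pca(c,box,lo,hi,z,near):
    x0,y0,x1,y1=box; im=cv2.cvtColor(c["image"][y0:y1,x0:x1],cv2.COLOR_BGR2HSV)
    m=cv2.inRange(im,np.array(lo),np.array(hi)); n,l=cv2.connectedComponents(m)
    ys,xs=np.nonzero(l==l[near[1]-y0,near[0]-x0]); 
    W=np.array([onz(c,(u+x0,v+y0),z)[:2] for u,v in zip(xs,ys)])
    mu=W.mean(0);ev,V=np.linalg.eigh(np.cov((W-mu).T)); d=V[:,1]; pr=(W-mu)@d
    return mu,f(d),(pr.min(),pr.max()),len(W)
print("lid",pca(t,(425,215,495,270),(0,0,170),(180,70,255),.061,(463,234)))
print("knobline",pca(t,(195,205,325,290),(0,0,170),(180,70,255),.085,(216,232)))
print("lid blue flange on .030", onz(t,(457.33,235.82),.03))
```

```text
y1 [0.4637 0.0431 0.083 ] 0.0012
y2 [0.4162 0.1178 0.0825] 0.0013
r1 [0.4496 0.1228 0.0819] 0.001
r2 [0.4303 0.0371 0.0834] 0.0014
tab [0.4976 0.2    0.0496] 0.0019
kline [0.4747 0.2094 0.0826] 0.0002
lline [ 0.4874 -0.3037  0.0547] 0.0038
socket [0.4399365  0.08016668 0.08272971] diam 0.08854742284562915 0.08782618349503644
yaw from y -0.21909027864520092 from r -0.22092103444346933
lid (array([ 0.48864698, -0.30161131]), np.float64(2.537755651294714), (np.float64(-0.02552683061461426), np.float64(0.025707811025631997)), 49)
knobline (array([0.47571794, 0.20989806]), np.float64(0.7918443435723674), (np.float64(-0.010247226098815), np.float64(0.009894187268135648)), 17)
lid blue flange on .030 [ 0.48828363 -0.30002648  0.03      ]
```

The triangulated points agree with the text:

| Thing | Measured | Check |
|---|---|---|
| Socket | (0.440, 0.080), z 0.083 | text gives 0.085 |
| Mill yaw | -0.22 | same from yellow and red marks |
| Knob axis | (0.467, 0.202) | offset from socket |
| Index tab | 30.4 mm from the knob axis | text gives 30 mm |
| Lid | (0.4885, -0.3005), bar direction -0.60 | |

I'll move over the lid for a wrist look on the way to the knob.

Request:
move_arm(rows="0 0 0 0.0215 0.0294 0 1;0 0 0 0.0215 0.0294 0 1;0 0 0 0.0215 0.0294 0 1;0 0 0 0.0215 0.0294 0 1;0 0 0 0.0215 0.0294 0 1")

```text
time_s: 0.67
eef_pos: [0.291, -0.5079, 0.2502]
ee_rot: [3.142, -0.0, 1.835]
ft_force: [2.0, -0.8, 0.7]
opening: 0.0856
```

Request:
move_arm(rows="0 0 0 0.0215 0.0294 0 1;0 0 0 0.0215 0.0294 0 1;0 0 0 0.0215 0.0294 0 1;0 0 0 0.0215 0.0294 0 1;0 0 0 0.0215 0.0294 0 1")

```text
time_s: 1.08
eef_pos: [0.4049, -0.3654, 0.2505]
ee_rot: [3.141, 0.0, 1.836]
ft_force: [0.6, -0.8, 0.6]
opening: 0.0856
```

Request:
move_arm(rows="0 0 0 0.0215 0.0294 0 1;0 0 0 0.0215 0.0294 0 1;0 0 0 0 0 0 1")

```text
time_s: 1.33
eef_pos: [0.4528, -0.3065, 0.2505]
ee_rot: [3.14, 0.0, 1.839]
ft_force: [0.3, -1.7, -1.3]
opening: 0.0853
```

```bash
cat >> h.py <<'E'
def go(P,yaw):
    st=bot.read_state(); p=st["eef_pos"]; Rm=R.from_euler("xyz",st["ee_rot"]).as_matrix()
    d=Rm.T@(np.array(P)-p); y=st["ee_rot"][2]
    w=(y-yaw+np.pi)%(2*np.pi)-np.pi
    print("t",round(st["time_s"],2),"p",np.round(p,4),"rot",np.round(st["ee_rot"],4),"q",np.round(st["q"],3),"F",np.round(st["ft_force"],1),"T",np.round(st["wrist_torque"],3),"open",round(st["opening"],4))
    Rt=R.from_euler("xyz",[np.pi,0,yaw]).as_matrix()
    print("shift in present axes",np.round(d,4),"turn wz",round(w,4),"| shift in axes after turn",np.round(Rt.T@(np.array(P)-p),4),"tilt fix rotvec",np.round(R.from_matrix(Rm.T@R.from_euler('xyz',[np.pi,0,y]).as_matrix()).as_rotvec(),4))
E
python3 - <<'E'
from m import *
c=bot.camera("wrist"); np.save("w1.npy",c,allow_pickle=True); cv2.imwrite("pics/w1.png",c["image"]); print(bot.tip_extent)
go([.4670,.17,.25],1.835)
print(proj(c,[.4885,-.3005,.061]))
E
```

```text
0.019
t 1.38 p [ 0.4514 -0.3078  0.2503] rot [3.1412 0.     1.8397] q [-0.24   0.147 -0.273 -0.    -1.15  -1.062] F [-0.9 -0.8  0.2] T [-0.023  0.044  0.033] open 0.0855
shift in present axes [4.565e-01 1.420e-01 4.000e-04] turn wz 0.0047 | shift in axes after turn [4.572e-01 1.398e-01 3.000e-04] tilt fix rotvec [0.0004 0.     0.    ]
[319.70570162 246.04681123]
```

View pics/w1.png

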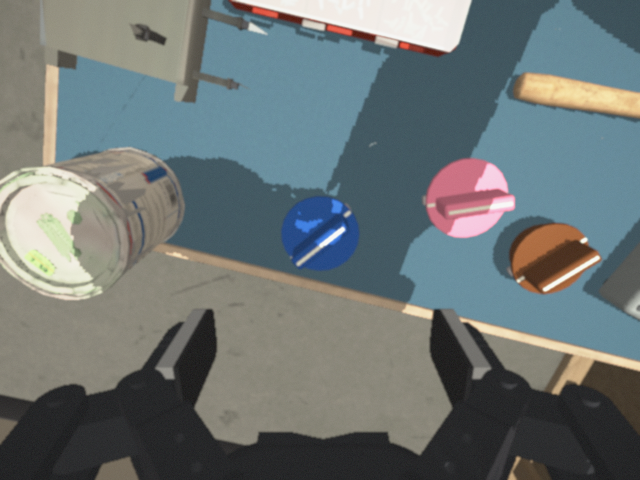

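The wrist view shows the blue lid at (320,232) with its white line centred near (321,247). The prediction was (319.7,246). I'll triangulate that line and compute the move to the knob.

Run:
```python
from m import *
w=np.load("w1.npy",allow_pickle=True).item();t=np.load("top.npy",allow_pickle=True).item()
print(blobs(w["image"],(275,190,365,275),(0,0,150),(180,80,255)))
h=cv2.cvtColor(w["image"][225:268,290:350],cv2.COLOR_BGR2HSV)
m=cv2.inRange(h,np.array((0,0,140)),np.array((180,90,255)));n,l,s,c=cv2.connectedComponentsWithStats(m)
i=1+np.argmax(s[1:,4]);cc=c[i]+[290,225]
p,e=tri(w,cc,t,(462.92,234.22));print(cc,p,e)
ys,xs=np.nonzero(l==i);W=np.array([onz(w,(x+290,y+225),.061)[:2] for x,y in zip(xs,ys)]);mu=W.mean(0)
ev,V=np.linalg.eigh(np.cov((W-mu).T));d=V[:,1];pr=(W-mu)@d;print(mu,np.arctan2(d[1],d[0]),pr.min(),pr.max())
```

```text
[(np.int32(28), array([347. , 213.5])), (np.int32(292), array([321.4 , 245.04])), (np.int32(13), array([278.23, 273.69]))]
[320.2195122  245.96646341] [ 0.48793953 -0.30052589  0.06326479] 0.0010219490690880177
[ 0.4884344  -0.30016651] 2.5348032107620764 -0.027971791977057067 0.02701901865730242
```

Request:
move_arm(rows="0 0 0 0.036 0.010 0 1;0 0 0 0.036 0.010 0 1;0 0 0 0.036 0.010 0 1;0 0 0 0.036 0.010 0 1;0 0 0 0.036 0.010 0 1")

```text
time_s: 1.8
eef_pos: [0.4501, -0.1225, 0.2504]
ee_rot: [3.141, 0.0, 1.834]
ft_force: [0.5, 0.8, 0.4]
opening: 0.0856
```

Request:
move_arm(rows="0 0 0 0.036 0.010 0 1;0 0 0 0.036 0.010 0 1;0 0 0 0.036 0.010 0 1;0 0 0 0.036 0.010 0 1;0 0 0 0.036 0.010 0 1")

```text
time_s: 2.22
eef_pos: [0.4514, 0.0646, 0.2506]
ee_rot: [3.141, -0.0, 1.835]
ft_force: [1.4, 0.4, -1.0]
opening: 0.0855
```

Request:
move_arm(rows="0 0 0 0.032 0 0 1;0 0 0 0.032 0 0 1;0 0 0 0.032 0 0 1;0 0 0 0 0 0 1")

```text
time_s: 2.55
eef_pos: [0.4262, 0.1594, 0.2505]
ee_rot: [3.141, -0.001, 1.838]
ft_force: [0.5, 0.1, 0.4]
opening: 0.0853
```

Run:
```python
from m import *
c=bot.camera("wrist"); np.save("w2.npy",c,allow_pickle=True); cv2.imwrite("pics/w2.png",c["image"])
go([.4673,.2022,.25],2.361-np.pi)
```

```text
t 2.6 p [0.4264 0.1578 0.2504] rot [ 3.1413e+00 -2.0000e-04  1.8387e+00] q [ 0.79  -0.014 -0.449 -0.    -1.135 -2.093] F [ 0.4 -0.9 -0.3] T [-0.055 -0.001  0.016] open 0.0851
shift in present axes [0.032  0.0512 0.0004] turn wz 2.6193 | shift in axes after turn [-0.0022 -0.0603  0.0004] tilt fix rotvec [ 0.0003 -0.0002 -0.    ]
```

View pics/w2.png

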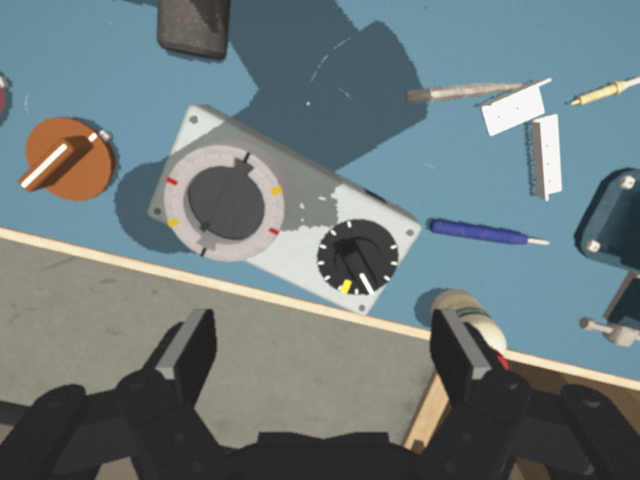

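The view shows the socket at (222,205) and the dial at (358,257). The tab is at (346,286), the knob line at (366,284), and the bottle near (470,320). I'll refine these and check bottle clearance.

Run:
```python
from m import *
w=np.load("w2.npy",allow_pickle=True).item();t=np.load("top.npy",allow_pickle=True).item();s=np.load("side.npy",allow_pickle=True).item()
im=w["image"]
print("yel",blobs(im,(150,130,410,310),(18,120,120),(35,255,255)));print("red",blobs(im,(150,130,410,310),(0,120,90),(10,255,255))+blobs(im,(150,130,410,310),(170,120,90),(180,255,255)))
print("line",blobs(im,(320,220,397,298),(0,0,150),(180,70,255)))
# dial outline
h=cv2.cvtColor(im[205:310,300:410],cv2.COLOR_BGR2GRAY)
m=cv2.inRange(h,0,75);m=cv2.morphologyEx(m,cv2.MORPH_CLOSE,np.ones((9,9)))
n,l,st,c=cv2.connectedComponentsWithStats(m);i=l[257-205,358-300];print(st[i])
cn=max(cv2.findContours((l==i).astype(np.uint8),0,1)[0],key=cv2.contourArea);e=cv2.fitEllipse(cv2.convexHull(cn));print(e)
ctr=(e[0][0]+300,e[0][1]+205);print("dial ctr",ctr,onz(w,ctr,.0515),"proj of est",proj(w,[.4673,.2022,.0515]))
# bottle tip (red spout) top/side
print("bottle", tri(t,(152,210),s,(270,345)))
print("bottle base side", onz(s,(272,408),0.0))
cv2.imwrite("pics/c4.png",cv2.resize(im[205:310,300:410],None,fx=6,fy=6,interpolation=cv2.INTER_CUBIC))
```

```text
yel [(np.int32(67), array([276.  , 190.34])), (np.int32(68), array([172.53, 222.16])), (np.int32(109), array([346.06, 285.47]))]
red [(np.int32(41), array([171.34, 180.68])), (np.int32(29), array([273.62, 230.86]))]
line [(np.int32(51), array([344.27, 222.18])), (np.int32(266), array([388.99, 228.14])), (np.int32(134), array([325.42, 230.75])), (np.int32(22), array([322.27, 245.95])), (np.int32(14), array([321.29, 262.5 ])), (np.int32(19), array([393.63, 262.74])), (np.int32(680), array([347.7 , 289.45])), (np.int32(24), array([387.08, 278.12]))]
[  18   16   79   73 4334]
((57.265316009521484, 51.691734313964844), (72.99299621582031, 78.40486145019531), 83.12865447998047)
dial ctr (357.2653160095215, 256.69173431396484) [0.46639637 0.20271475 0.0515    ] proj of est [356.45069762 257.42467141]
bottle (array([0.51129618, 0.32659172, 0.12201302]), np.float64(0.003513086518051348))
bottle base side [ 5.16293332e-01  3.41226358e-01 -1.11022302e-16]
```

View pics/c4.png

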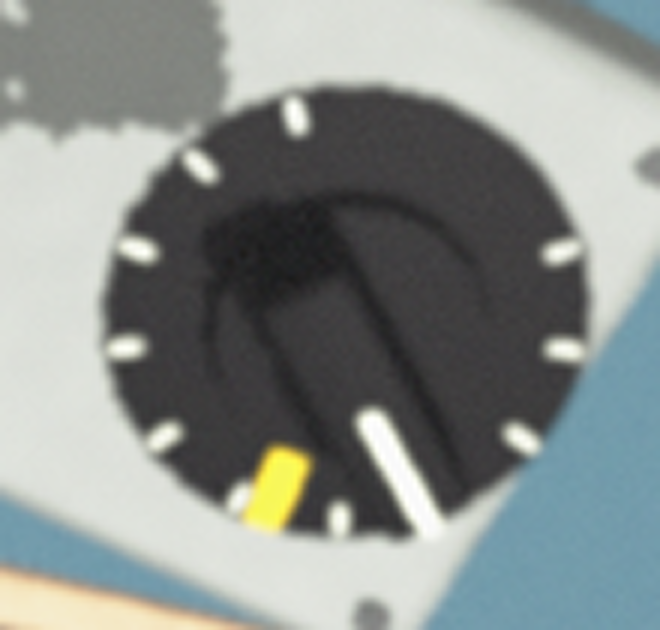

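Run:
```python
from m import *
w=np.load("w2.npy",allow_pickle=True).item();t=np.load("top.npy",allow_pickle=True).item()
f=lambda u,v:(300+(u+.5)/6-.5,205+(v+.5)/6-.5)
a=onz(w,f(368,413),.085);b=onz(w,f(432,528),.085);print("line",a,b,np.arctan2(*(b-a)[1::-1]))
print("line tri",tri(w,f(400,470),t,(216,231.92)))
k=np.array([.4668,.2024]); tb=onz(w,(346.06,285.47),.0515);print("tab",tb,np.arctan2(*(tb[:2]-k)[::-1]),np.linalg.norm(tb[:2]-k), tri(w,(346.06,285.47),t,(224.26,222.53)))
print("line mid rel",(a+b)[:2]/2-k,np.arctan2(*((a+b)[:2]/2-k)[::-1]))
P=[onz(w,p,.085) for p in ((276,190.34),(172.53,222.16),(171.34,180.68),(273.62,230.86))]
print("socket",np.mean(P,0)); print("yaw",np.arctan2(*(P[1]-P[0])[1::-1])+np.pi/4,np.arctan2(*(P[2]-P[3])[1::-1])+np.pi/2)
print(tri(w,(276,190.34),t,(260.25,262)),tri(w,(172.53,222.16),t,(298.17,239.67)))
```

```text
line [0.46767744 0.20331922 0.085     ] [0.48257702 0.21753778 0.085     ] 0.7620144005390186
line tri (array([0.47437924, 0.20928561, 0.08642082]), np.float64(0.0013561021573952052))
tab [0.49760565 0.20108216 0.0515    ] -0.042752948449922425 0.030833825547269326 (array([0.49856971, 0.20081394, 0.04935775]), np.float64(0.0013638014470733072))
line mid rel [0.00832723 0.0080285 ] 0.7671352945595095
socket [0.44058277 0.08073371 0.085     ]
yaw -0.21888491621488693 -0.21986567286409708
(array([0.41692845, 0.11777592, 0.08429056]), np.float64(0.0005087506946821505)) (array([0.46431191, 0.04317021, 0.08475269]), np.float64(0.000450558912282013))
```

Two views agree: the knob axis is at (0.467, 0.2024), the bar at 0.77 rad and the tab at about -0.05 rad. The turn needed is therefore about 0.82 rad clockwise. I'll move over the knob and swing the wrist the long way, so joint 6 stays in range later.

Request:
move_arm(rows="0 0 0 0.016 0.0256 0 1;0 0 0 0.016 0.0256 0 1;0 0 -0.122 0 0 0.004 1;0 0 -0.122 0 0 0.004 1;0 0 -0.122 0 0 0.004 1")

```text
time_s: 3.02
eef_pos: [0.4683, 0.1993, 0.2377]
ee_rot: [-3.14, 0.0, 2.206]
ft_force: [-0.1, -0.4, -0.1]
opening: 0.0856
```

Request:
move_arm(rows="0 0 -0.122 0 0 0.004 1;0 0 -0.122 0 0 0.004 1;0 0 -0.122 0 0 0.004 1;0 0 -0.122 0 0 0.004 1;0 0 -0.122 0 0 0.004 1")

```text
time_s: 3.43
eef_pos: [0.4682, 0.1989, 0.218]
ee_rot: [-3.141, -0.0, 2.816]
ft_force: [-0.4, 0.3, -0.4]
opening: 0.0855
```

Request:
move_arm(rows="0 0 -0.122 0 0 0.004 1;0 0 -0.122 0 0 0.004 1;0 0 -0.122 0 0 0.004 1;0 0 -0.122 0 0 0.004 1;0 0 -0.122 0 0 0.004 1")

```text
time_s: 3.85
eef_pos: [0.4682, 0.1989, 0.1981]
ee_rot: [-3.141, -0.0, -2.857]
ft_force: [-0.0, -1.2, -0.7]
opening: 0.0853
```

Request:
move_arm(rows="0 0 -0.122 0 0 0.004 1;0 0 -0.122 0 0 0.004 1;0 0 -0.122 0 0 0.004 1;0 0 -0.122 0 0 0.004 1;0 0 -0.122 0 0 0.004 1")

```text
time_s: 4.27
eef_pos: [0.4682, 0.1989, 0.1781]
ee_rot: [-3.142, -0.0, -2.247]
ft_force: [1.0, 0.1, -0.7]
opening: 0.0853
```

Request:
move_arm(rows="0 0 -0.122 0 0 0.004 1;0 0 -0.122 0 0 0.004 1;0 0 -0.122 0 0 0.004 1;0 0 -0.122 0 0 0.004 1;0 0 -0.122 0 0 0.004 1")

```text
time_s: 4.68
eef_pos: [0.4682, 0.199, 0.1581]
ee_rot: [3.141, -0.0, -1.637]
ft_force: [0.2, 0.2, 0.2]
opening: 0.0854
```

Request:
move_arm(rows="0 0 -0.122 0 0 0.004 1;0 0 -0.122 0 0 0.004 1;0 0 -0.122 0 0 0.004 1;0 0 -0.122 0 0 0.004 1;0 0 -0.122 0 0 0.004 1")

```text
time_s: 5.1
eef_pos: [0.4683, 0.199, 0.1381]
ee_rot: [3.141, -0.0, -1.027]
ft_force: [0.4, 0.9, 0.6]
opening: 0.0852
```

Run:
```python
from m import *
c=bot.camera("wrist"); np.save("w3.npy",c,allow_pickle=True); cv2.imwrite("pics/w3.png",c["image"])
go([.4671,.2024,.079],-.796)
```

```text
t 5.15 p [0.4679 0.1988 0.1373] rot [ 3.1403e+00 -1.0000e-04 -1.0182e+00] q [ 0.788  0.194 -0.503 -0.    -0.875  1.335] F [-0.7 -0.2 -1.3] T [-0.016  0.077 -0.011] open 0.0854
shift in present axes [-0.0035 -0.0013  0.0583] turn wz -0.2222 | shift in axes after turn [-0.0031 -0.002   0.0583] tilt fix rotvec [ 0.0013 -0.0001 -0.    ]
```

View pics/w3.png

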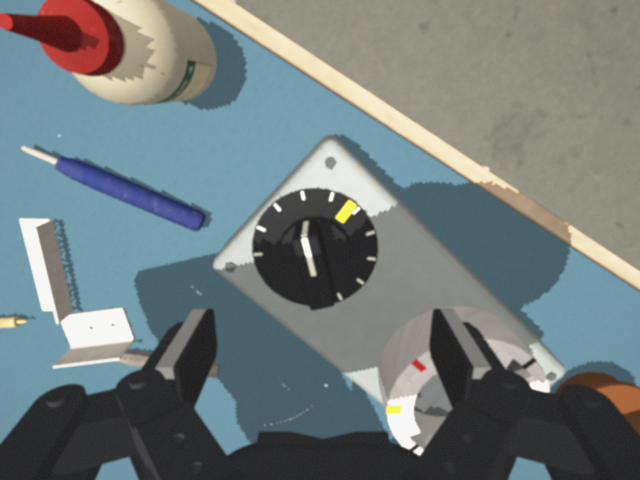

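Alignment looks as expected, with the dial at (316,247) and the bar below the pads. I'll finish the turn and descend.

Request:
move_arm(rows="0 0 -0.111 0 0 0 1;0 0 -0.111 -0.003 -0.002 0 1;0 0 0 0 0 0.019 1;0 0 0 0 0 0.02 1;0 0 0 0 0 0.019 1")

```text
time_s: 5.57
eef_pos: [0.4682, 0.2031, 0.0801]
ee_rot: [-3.14, 0.0, -0.814]
ft_force: [-0.1, 0.8, 0.2]
opening: 0.0854
```

Run:
```python
from m import *
c=bot.camera("wrist"); np.save("w4.npy",c,allow_pickle=True); cv2.imwrite("pics/w4.png",c["image"])
go([.4671,.2024,.079],-.796)
```

```text
t 5.62 p [0.4663 0.2017 0.0764] rot [ 3.1371e+00  6.0000e-04 -8.1470e-01] q [ 7.950e-01  2.770e-01 -5.680e-01 -1.000e-03 -7.310e-01  1.533e+00] F [-1.3 -1.3 -3.5] T [-0.217  0.326 -0.019] open 0.0854
shift in present axes [ 0.     -0.0011 -0.0026] turn wz -0.0187 | shift in axes after turn [ 0.0001 -0.0011 -0.0026] tilt fix rotvec [0.0045 0.0006 0.    ]
```

View pics/w4.png

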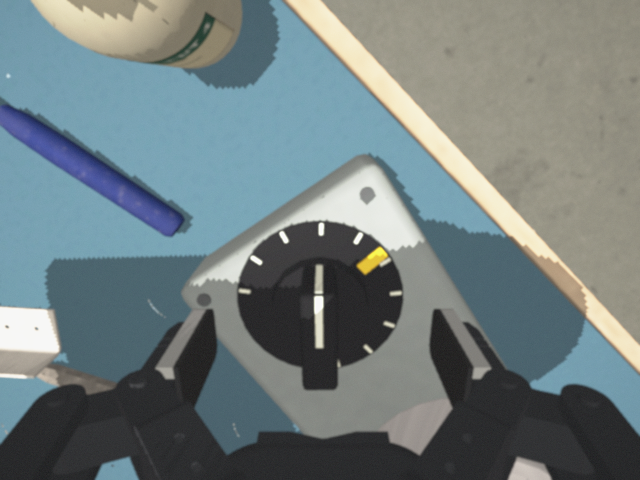

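The bar is vertical at image column 319, centred between the pads. I'll raise 3 mm and grip.

Request:
move_arm(rows="0 0 0 0 -0.001 -0.003 1;0 0 0 0 0 0 0;0 0 0 0 0 0 0;0 0 0 0 0 0 0;0 0 0 0 0 0 0", force=40)

```text
time_s: 6.03
eef_pos: [0.4688, 0.2051, 0.0843]
ee_rot: [-3.14, 0.0, -0.81]
ft_force: [-0.4, -0.6, -0.1]
opening: 0.0386
```

Request:
move_arm(rows="0 0 0 0 0 0 0;0 0 0 0 0 0 0;0 0 0 0 0 0 0;0 0 0 0 0 0 0;0 0 0 0 0 0 0")

```text
time_s: 6.45
eef_pos: [0.4683, 0.2051, 0.0839]
ee_rot: [-3.141, 0.0, -0.809]
ft_force: [-3.5, 0.4, 5.9]
opening: 0.0129
```

Request:
move_arm(rows="0 0 0 0 0 0 0.35;0 0 0 0 0.0013 0 0.35;0 0 0 0 0.0013 0.003 0.35;0 0 0 0 0 0 0.35")

```text
time_s: 6.78
eef_pos: [0.4659, 0.2025, 0.0797]
ee_rot: [3.141, 0.0, -0.81]
ft_force: [-1.4, -0.4, 0.0]
opening: 0.0296
```

Run:
```python
from m import *
go([.4671,.2024,.080],-.796)
```

```text
t 6.78 p [0.4659 0.2025 0.0797] rot [ 3.1407e+00  1.0000e-04 -8.0980e-01] q [ 0.797  0.27  -0.568 -0.    -0.734  1.535] F [-1.4 -0.4  0. ] T [ 0.012  0.084 -0.062] open 0.0296
shift in present axes [ 0.0009 -0.0008 -0.0003] turn wz -0.0138 | shift in axes after turn [ 0.0009 -0.0008 -0.0003] tilt fix rotvec [0.0009 0.0001 0.    ]
```

Now I'm within 1 mm. I'll regrip and turn clockwise by about 0.6 first, then look.

Request:
move_arm(rows="0 0 0 0.0005 -0.0008 0 0;0 0 0 0 0 0 0;0 0 0 0 0 0 0;0 0 0 0 0 0 0;0 0 0 0 0 0 0")

```text
time_s: 7.2
eef_pos: [0.4669, 0.2035, 0.0803]
ee_rot: [3.141, 0.001, -0.81]
ft_force: [-5.6, 2.3, 2.1]
opening: 0.0133
```

Request:
move_arm(rows="0 0 0.1 0 0 0 0;0 0 0.1 0 0 0 0;0 0 0.1 0 0 0 0;0 0 0.1 0 0 0 0;0 0 0.1 0 0 0 0")

```text
time_s: 7.62
eef_pos: [0.4667, 0.2036, 0.0803]
ee_rot: [3.141, 0.001, -1.315]
ft_force: [-5.1, 3.7, 3.6]
opening: 0.0127
```

Request:
move_arm(rows="0 0 0.1 0 0 0 0;0 0 0.1 0 0 0 0;0 0 0.1 0 0 0 0;0 0 0 0 0 0 0")

```text
time_s: 7.95
eef_pos: [0.4667, 0.2037, 0.0803]
ee_rot: [3.141, 0.001, -1.616]
ft_force: [-6.6, 4.6, 3.2]
opening: 0.0133
```

Run:
```python
from m import *
c=bot.camera("wrist"); np.save("w5.npy",c,allow_pickle=True)
t=bot.camera("top"); np.save("t5.npy",t,allow_pickle=True)
A=cv2.resize(c["image"][190:410,220:420],None,fx=2.5,fy=2.5);B=cv2.resize(t["image"][205:265,195:250],None,fx=5,fy=5)
h=max(A.shape[0],B.shape[0]);f=lambda x:cv2.copyMakeBorder(x,0,h-x.shape[0],0,0,0)
cv2.imwrite("pics/w5.png",np.hstack([f(A),f(B)]))
go([.4671,.2024,.080],-1.61)
```

```text
t 8.05 p [0.4667 0.2037 0.0803] rot [ 3.1407e+00  5.0000e-04 -1.6102e+00] q [ 0.797  0.271 -0.564 -0.002 -0.736  0.736] F [-5.3  4.   3.4] T [ 1.565  2.24  -0.045] open 0.0135
shift in present axes [ 0.0013 -0.0004  0.0003] turn wz -0.0002 | shift in axes after turn [ 0.0013 -0.0004  0.0003] tilt fix rotvec [0.0009 0.0005 0.    ]
```

View pics/w5.png

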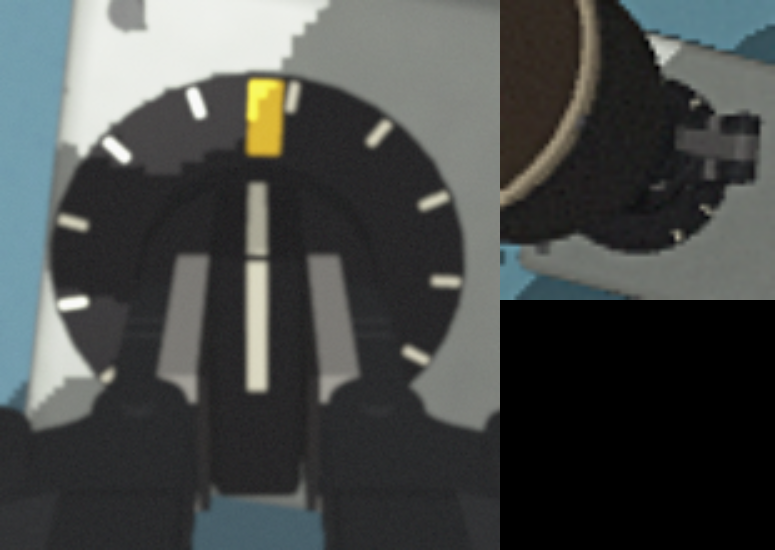

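```bash
cat > k.py <<'E'
from m import *
import sys
def meas(c):
    im=c["image"]
    y=max(blobs(im,(220,190,420,300),(18,120,100),(35,255,255)),key=lambda b:b[0]); tb=onz(c,y[1],.0515)
    g=cv2.cvtColor(im[292:350,300:345],cv2.COLOR_BGR2GRAY); m=(g>120).astype(np.uint8)
    n,l,s,cc=cv2.connectedComponentsWithStats(m); i=1+np.argmax(s[1:,4]); ys,xs=np.nonzero(l==i); print("line px",s[i])
    rows=np.unique(ys); cen=np.array([(xs[ys==r].mean()+300,r+292) for r in rows])
    W=np.array([onz(c,p,.085)[:2] for p in cen]); vx,vy,x0,y0=cv2.fitLine(W.astype(np.float32),2,0,.01,.01).ravel()
    a=np.arctan2(vy,vx); a=a if abs(a)<1.5 else a-np.pi*np.sign(a)
    print("tab px",y,"tab",tb,"line ang",a,"through",x0,y0)
    # ticks for axis: bar centre line lateral position
    n=np.array([-np.sin(a),np.cos(a)]); 
    for k in ([.4671,.2024],[.4667,.2037],[.4676,.2025]):
        k=np.array(k); print(k,"tab ang",np.arctan2(*(tb[:2]-k)[::-1]),"lateral axis->line mm",1e3*n@(np.array([x0,y0])-k),"tab off line mm",1e3*n@(tb[:2]-[x0,y0]))
E
python3 - <<'E'
from k import *
meas(np.load("w5.npy",allow_pickle=True).item())
E
```

```text
line px [ 18   2   9  53 421]
tab px (np.int32(471), array([325.43, 236.41])) tab [0.49711862 0.2006019  0.0515    ] line ang -0.045409553 through 0.47650108 0.20279989
[0.4671 0.2024] tab ang -0.05982815780215758 lateral axis->line mm 0.8262262441053586 tab off line mm -1.2598136137934035
[0.4667 0.2037] tab ang -0.1014989591765676 lateral axis->line mm -0.4542760279283279 tab off line mm -1.2598136137934035
[0.4676 0.2025] tab ang -0.06421353818844662 lateral axis->line mm 0.703632358683589 tab off line mm -1.2598136137934035
```

The line is about 0.04 rad short of the tab. I'll turn that much, release, and check from above.

Request:
move_arm(rows="0 0 0.04 0 0 0 0;0 0 0 0 0 0 0;0 0 0 0 0 0 0.4;0 0 0 0 0 0 0.6;0 0 0 0 0 -0.01 1")

```text
time_s: 8.47
eef_pos: [0.4666, 0.2023, 0.0891]
ee_rot: [3.139, -0.002, -1.65]
ft_force: [-0.7, -0.9, -0.6]
opening: 0.049
```

Request:
move_arm(rows="0 0 0 0 0 -0.03 1;0 0 0 0 -0.01 -0.04 1;0 0 0 0 -0.01 -0.04 1;0 0 0 0 0 0 1")

```text
time_s: 8.8
eef_pos: [0.4922, 0.2036, 0.2094]
ee_rot: [-3.131, 0.007, -1.648]
ft_force: [0.7, 1.0, 1.2]
opening: 0.0851
```

Run:
```python
from m import *
c=bot.camera("wrist"); np.save("w6.npy",c,allow_pickle=True); cv2.imwrite("pics/w6.png",c["image"])
s=bot.camera("side"); np.save("s6.npy",s,allow_pickle=True)
go([.4671,.2024,.080],-1.65)
u,v=proj(c,[.4671,.2024,.06]).astype(int);print(u,v)
cv2.imwrite("pics/c6.png",np.hstack([cv2.resize(c["image"][v-65:v+65,u-65:u+65],(520,520),interpolation=cv2.INTER_CUBIC),cv2.resize(s["image"][290:355,280:345],(260,520),interpolation=cv2.INTER_CUBIC)]))
```

```text
t 8.9 p [0.4884 0.202  0.203 ] rot [-3.1382  0.0034 -1.6501] q [ 0.764  0.153 -0.381  0.    -1.032  0.728] F [-0.2  0.4 -0.9] T [-0.052  0.089  0.065] open 0.0859
shift in present axes [0.0017 0.0217 0.1229] turn wz -0.0001 | shift in axes after turn [0.0013 0.0213 0.123 ] tilt fix rotvec [-0.0034  0.0034 -0.    ]
327 254
```

View pics/c6.png

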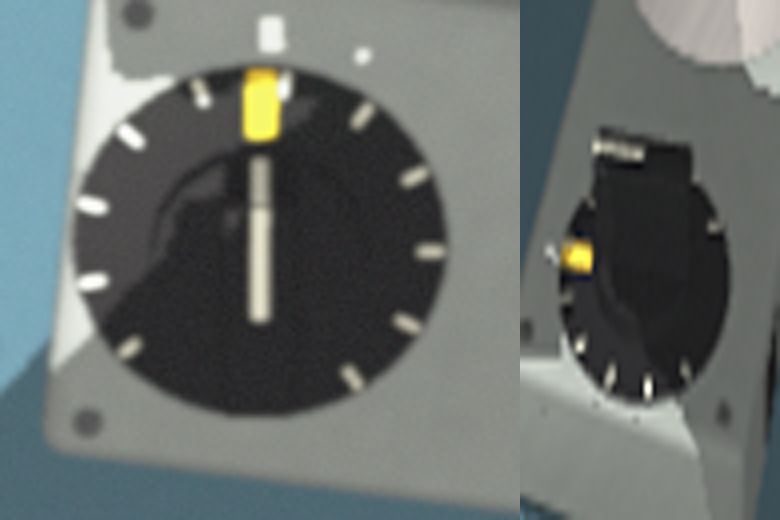

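Run:
```python
from m import *
c=np.load("w6.npy",allow_pickle=True).item();im=c["image"]
y=max(blobs(im,(262,189,392,319),(18,120,100),(35,255,255)),key=lambda b:b[0]);tb=onz(c,y[1],.0515)
x0,y0=262+52,189+54-3; sub=cv2.cvtColor(im[y0+0:y0+30,x0:x0+30],cv2.COLOR_BGR2GRAY)
m=(sub>120).astype(np.uint8);n,l,s,cc=cv2.connectedComponentsWithStats(m);i=1+np.argmax(s[1:,4]);print(s[i],cc[i]);ys,xs=np.nonzero(l==i)
W=np.array([onz(c,((xs[ys==r]*1.).mean()+x0,r+y0),.085)[:2] for r in np.unique(ys)])
vx,vy,a,b=cv2.fitLine(W.astype(np.float32),2,0,.01,.01).ravel();an=np.arctan2(vy,vx);an=an-np.pi*np.round(an/np.pi)
n=np.array([-np.sin(an),np.cos(an)]);print(an,tb,"tab off line mm",1e3*n@(tb[:2]-[a,b]), "axis off line", 1e3*n@(np.array([.4671,.2024])-[a,b]))
# dial ellipse centre
g=cv2.inRange(cv2.cvtColor(im[189:319,262:392],cv2.COLOR_BGR2GRAY),0,80);g=cv2.morphologyEx(g,cv2.MORPH_CLOSE,np.ones((15,15)));
n_,l,s,_=cv2.connectedComponentsWithStats(g);i=l[65,65];cn=max(cv2.findContours((l==i).astype(np.uint8),0,1)[0],key=cv2.contourArea);e=cv2.fitEllipse(cv2.convexHull(cn));k=onz(c,(e[0][0]+262,e[0][1]+189),.0515);print("axis",k,e, "tab ang",np.arctan2(*(tb-k)[1::-1]),"axis off line",1e3*n@(k[:2]-[a,b]))
```

```text
[ 10   0   6  30 157] [12.49681529 14.54140127]
-0.09094049 [0.4968032  0.20061695 0.0515    ] tab off line mm -0.0013772637792139207 axis off line -0.923192436309748
axis [0.46846518 0.20259739 0.0515    ] ((64.946044921875, 60.137046813964844), (87.12745666503906, 91.42228698730469), 84.41172790527344) tab ang -0.0697730627926923 axis off line -0.6026383461026569
```

Every parallax-free check puts the knob line on the tab. I'll recheck it from the overhead camera once the arm is clear. Next, over to the lid.

Request:
move_arm(rows="0 0 0 0.0385 -0.003 0 1;0 0 0 0.0385 -0.003 0 1;0 0 0 0.0385 -0.003 0 1;0 0 0 0.0385 -0.003 0 1;0 0 0 0.0385 -0.003 0 1")

```text
time_s: 9.32
eef_pos: [0.4858, 0.0066, 0.1996]
ee_rot: [3.14, -0.001, -1.649]
ft_force: [1.7, -0.5, 0.5]
opening: 0.0859
```

Request:
move_arm(rows="0 0 0 0.0385 -0.003 0 1;0 0 0 0.0385 -0.003 0 1;0 0 0 0.0385 -0.003 0 1;0 0 0 0.0385 -0.003 0 1;0 0 0 0.0385 -0.003 0 1")

```text
time_s: 9.73
eef_pos: [0.4856, -0.1864, 0.1996]
ee_rot: [3.14, 0.0, -1.65]
ft_force: [1.6, 0.1, 0.6]
opening: 0.0854
```

Request:
move_arm(rows="0 0 0 0.0385 -0.003 0 1;0 0 0 0.0385 -0.003 0 1;0 0 0.105 0.0385 -0.003 0 1;0 0 0.105 0 0 0 1;0 0 0.105 0 0 0 1")

```text
time_s: 10.15
eef_pos: [0.4852, -0.3025, 0.1986]
ee_rot: [3.138, -0.001, -1.974]
ft_force: [0.3, 0.4, -0.4]
opening: 0.0854
```

Request:
move_arm(rows="0 0 0.105 0 0 0.02 1;0 0 0.105 0 0 0.02 1;0 0 0 0 0 0.02 1;0 0 0 0 0 0 1")

```text
time_s: 10.48
eef_pos: [0.4835, -0.2994, 0.1356]
ee_rot: [3.133, -0.002, -2.176]
ft_force: [-0.2, 0.9, -0.7]
opening: 0.0854
```

Run:
```python
from m import *
c=bot.camera("wrist"); np.save("w7.npy",c,allow_pickle=True)
t=bot.camera("top"); np.save("t7.npy",t,allow_pickle=True)
s=bot.camera("side"); np.save("s7.npy",s,allow_pickle=True)
go([.4883,-.3004,.054],-2.176)
A=cv2.resize(c["image"],(480,360));B=cv2.resize(t["image"][215:260,200:245],(300,300),interpolation=cv2.INTER_CUBIC)
D=cv2.resize(s["image"][295:345,285:335],(300,300),interpolation=cv2.INTER_CUBIC)
o=np.zeros((600,780,3),np.uint8);o[:360,:480]=A;o[:300,480:]=B;o[300:,480:]=D;cv2.imwrite("pics/w7.png",o)
```

```text
t 10.63 p [ 0.4868 -0.3006  0.1407] rot [ 3.1411e+00 -7.0000e-04 -2.1735e+00] q [-2.110e-01  2.870e-01 -3.640e-01  1.000e-03 -9.210e-01  1.179e+00] F [-0.8 -0.7  0.3] T [-0.027 -0.079 -0.02 ] open 0.0852
shift in present axes [-0.0011 -0.0012  0.0867] turn wz 0.0025 | shift in axes after turn [-0.001  -0.0011  0.0867] tilt fix rotvec [ 0.0005 -0.0007 -0.    ]
```

View pics/w7.png

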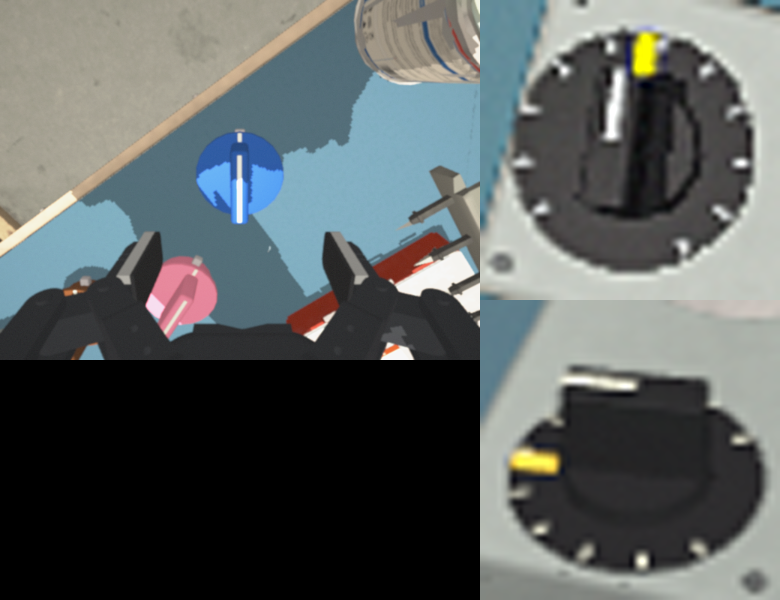

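Run:
```python
from m import *
def hires(c,box):
    x0,y0,x1,y1=box
    return cv2.resize(c["image"][y0:y1,x0:x1],None,fx=8,fy=8,interpolation=cv2.INTER_CUBIC),(lambda u,v:(x0+(u+.5)/8-.5,y0+(v+.5)/8-.5))
def fit(mask,f,c,z,near):
    n,l,s,cc=cv2.connectedComponentsWithStats(mask);
    i=1+min(range(n-1),key=lambda i:np.hypot(*(cc[i+1]-near))+(1e4 if s[i+1,4]<150 else 0));ys,xs=np.nonzero(l==i)
    W=np.array([onz(c,f(x,y),z)[:2] for x,y in zip(xs,ys)]);mu=W.mean(0);d=np.linalg.eigh(np.cov((W-mu).T))[1][:,1]; a=np.arctan2(d[1],d[0]);a-=np.pi*np.round(a/np.pi)
    return f(*cc[i]),mu,a,np.sqrt(np.linalg.eigvalsh(np.cov((W-mu).T)))
out={}
for n,box,nl,nt in (("t7",(200,215,245,260),(20.5*8,15.5*8/1),(24.5*8,8*8)),("s7",(285,295,335,345),(19.5*8,13.5*8),(9*8,27*8))):
    c=np.load(n+".npy",allow_pickle=True).item();im,f=hires(c,box);h=cv2.cvtColor(im,cv2.COLOR_BGR2HSV)
    L=fit(cv2.inRange(h,np.array((0,0,130)),np.array((180,60,255))),f,c,.085,nl)
    T=fit(cv2.inRange(h,np.array((18,110,110)),np.array((38,255,255))),f,c,.0515,nt)
    g=cv2.inRange(cv2.cvtColor(im,cv2.COLOR_BGR2GRAY),0,95);g=cv2.morphologyEx(g,cv2.MORPH_OPEN,np.ones((9,9)))
    print(n,"line",L,"\n tab",T); out[n]=(c,L,T)
print("line",tri(out["t7"][0],out["t7"][1][0],out["s7"][0],out["s7"][1][0]))
print("tab",tri(out["t7"][0],out["t7"][2][0],out["s7"][0],out["s7"][2][0]))
t=np.load("t7.npy",allow_pickle=True).item()
P=[tri(out["t7"][0],a,out["s7"][0],b)[0] for a,b in(((298.17,239.67),(319,256)),((260.25,262),(341.57,279.71)),((258.5,245.5),(323.5,281)),((300.57,256.14),(335.67,254.67)))]
k=np.mean(P,0)[:2]+.125*np.array([np.sin(.2195),np.cos(.2195)]);print("axis from socket same cams",k)
```

```text
t7 line ((np.float64(219.84468954248365), np.float64(230.35694444444445)), array([0.47801521, 0.20135908]), np.float64(-0.08145076243670069), array([0.00128887, 0.00623655])) 
 tab ((np.float64(224.27465986394557), np.float64(222.7249149659864)), array([0.49789829, 0.19965925]), np.float64(-0.05711565498846749), array([0.00213013, 0.00390997]))
s7 line ((np.float64(310.13840370270896), np.float64(317.0455261985277)), array([0.46511169, 0.22308686]), np.float64(1.5252452209692713), array([0.02673396, 0.04078327])) 
 tab ((np.float64(293.91151900674436), np.float64(321.6182173513182)), array([0.49646561, 0.20209409]), np.float64(-0.008707769230390738), array([0.00239186, 0.00389026]))
line (array([0.47356287, 0.20478653, 0.06689836]), np.float64(0.012631210113181704))
tab (array([0.49746396, 0.19998851, 0.04956439]), np.float64(0.0013303823821107519))
axis from socket same cams [0.46715421 0.20216748]
```

Overhead check: the knob line lies at -0.081 rad and the tab at -0.081 rad about the axis, so the knob is set. The lid's bar is vertical between the jaws in the wrist view, so I'll descend and grip.

Request:
move_arm(rows="0 0 0 -0.001 -0.001 0.03 1;0 0 0 0 0 0.03 1;0 0 0 0 0 0.02 1;0 0 0 0 0 0.006 1;0 0 0 0 0 0 1")

```text
time_s: 11.05
eef_pos: [0.4879, -0.3001, 0.0539]
ee_rot: [3.14, -0.001, -2.174]
ft_force: [0.5, -0.1, -0.1]
opening: 0.0856
```

Run:
```python
from m import *
c=bot.camera("wrist");cv2.imwrite("pics/w8.png",c["image"])
go([.4883,-.3004,.054],-2.176)
```

```text
t 11.1 p [ 0.4887 -0.3004  0.0551] rot [-3.1412e+00 -3.0000e-04 -2.1738e+00] q [-2.100e-01  3.940e-01 -4.460e-01  1.000e-03 -7.310e-01  1.177e+00] F [0.7 0.1 0.3] T [-0.033 -0.036  0.031] open 0.0855
shift in present axes [0.0002 0.0004 0.0011] turn wz 0.0022 | shift in axes after turn [0.0002 0.0004 0.0011] tilt fix rotvec [-0.0004 -0.0003  0.    ]
```

View pics/w8.png

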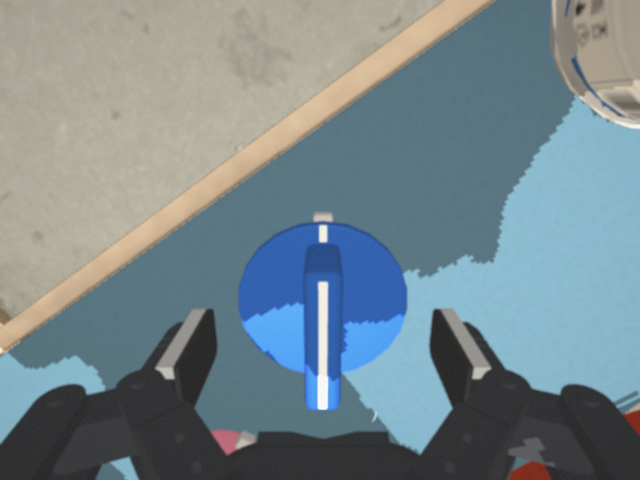

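The bar is centred at column 323 and vertical. Closing with a firm grip.

Request:
move_arm(rows="0 0 0 0 0 0.002 0;0 0 0 0 0 0 0;0 0 0 0 0 0 0;0 0 0 0 0 0 0;0 0 0 0 0 0 0", force=80)

```text
time_s: 11.52
eef_pos: [0.4885, -0.3003, 0.053]
ee_rot: [-3.14, 0.0, -2.175]
ft_force: [-0.8, -0.3, 0.4]
opening: 0.0259
```

Request:
move_arm(rows="0 0 0 0 0 0 0;0 0 0 0 0 0 0;0 0 0 0 0 0 0;0 0 0 0 0 0 0")

```text
time_s: 11.85
eef_pos: [0.4886, -0.3004, 0.0529]
ee_rot: [-3.141, 0.0, -2.174]
ft_force: [-0.8, 1.3, 6.3]
opening: 0.0125
```

Run:
```python
from m import *
c=bot.camera("wrist");cv2.imwrite("pics/w9.png",c["image"])
go([.4883,-.3004,.2],-2.176)
```

```text
t 11.9 p [ 0.4886 -0.3004  0.053 ] rot [-3.1406e+00  2.0000e-04 -2.1744e+00] q [-0.21   0.396 -0.448  0.    -0.725  1.177] F [0.  1.8 5.6] T [ 0.283  0.245 -0.039] open 0.0127
shift in present axes [ 2.00e-04  1.00e-04 -1.47e-01] turn wz 0.0016 | shift in axes after turn [ 0.0002  0.0002 -0.147 ] tilt fix rotvec [-0.001   0.0002 -0.    ]
```

View pics/w9.png

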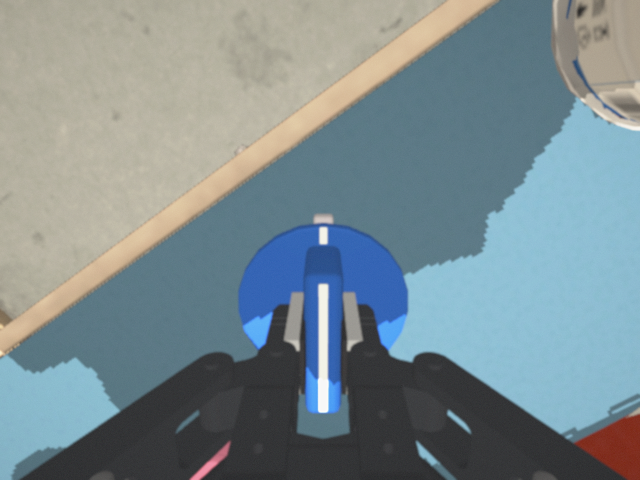

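Gripped with opening 12.6 mm and the lid centred. Lifting and carrying to the socket.

Request:
move_arm(rows="0 0 0 0 0 -0.02 0;0 0 0 0 0 -0.035 0;0 0 0 0 0 -0.04 0;0 0 0 0 0 -0.04 0;0 0 0 -0.013 0.012 -0.012 0")

```text
time_s: 12.32
eef_pos: [0.4883, -0.2851, 0.2053]
ee_rot: [-3.134, 0.001, -2.175]
ft_force: [2.8, -0.2, -0.8]
opening: 0.0125
```

Request:
move_arm(rows="0 0 0 -0.026 0.0233 0 0;0 0 0 -0.026 0.0233 0 0;0 0 0 -0.026 0.0233 0 0;0 0 0 -0.026 0.0233 0 0;0 0 0 -0.026 0.0233 0 0")

```text
time_s: 12.73
eef_pos: [0.4627, -0.1081, 0.199]
ee_rot: [3.141, -0.0, -2.175]
ft_force: [0.7, 0.3, -0.8]
opening: 0.0127
```

Request:
move_arm(rows="0 0 0 -0.026 0.0233 0 0;0 0 0 -0.026 0.0233 0 0;0 0 0 -0.026 0.0233 0 0;0 0 0 -0.026 0.0233 0 0;0 0 0 -0.026 0.0233 0 0")

```text
time_s: 13.15
eef_pos: [0.4406, 0.0651, 0.1992]
ee_rot: [3.141, 0.0, -2.175]
ft_force: [1.3, 0.9, -1.4]
opening: 0.0129
```

Request:
move_arm(rows="0 0 -0.096 -0.013 0.011 0 0;0 0 -0.096 0 0 0 0;0 0 -0.096 0 0 0 0;0 0 -0.096 0 0 0 0;0 0 0 0 0 0 0")

```text
time_s: 13.57
eef_pos: [0.4394, 0.0807, 0.199]
ee_rot: [3.141, -0.0, -1.786]
ft_force: [-0.6, -1.0, -1.6]
opening: 0.0128
```

Run:
```python
from m import *
c=bot.camera("wrist");s=bot.camera("side");t=bot.camera("top");cv2.imwrite("pics/w10.png",c["image"]);cv2.imwrite("pics/s10.png",s["image"]);cv2.imwrite("pics/t10.png",t["image"])
for n,x in(("w10",c),("s10",s),("t10",t)):np.save(n+".npy",x,allow_pickle=True)
go([.4404,.0805,.15],-1.790)
```

```text
t 13.72 p [0.4396 0.0804 0.1991] rot [ 3.1412e+00 -2.0000e-04 -1.7941e+00] q [ 0.624  0.019 -0.542 -0.    -1.01   0.723] F [ 0.4  0.7 -1.5] T [-0.038  0.035  0.01 ] open 0.0125
shift in present axes [-0.0003 -0.0007  0.0491] turn wz -0.0041 | shift in axes after turn [-0.0002 -0.0007  0.0491] tilt fix rotvec [ 0.0003 -0.0002 -0.    ]
```

View pics/w10.png

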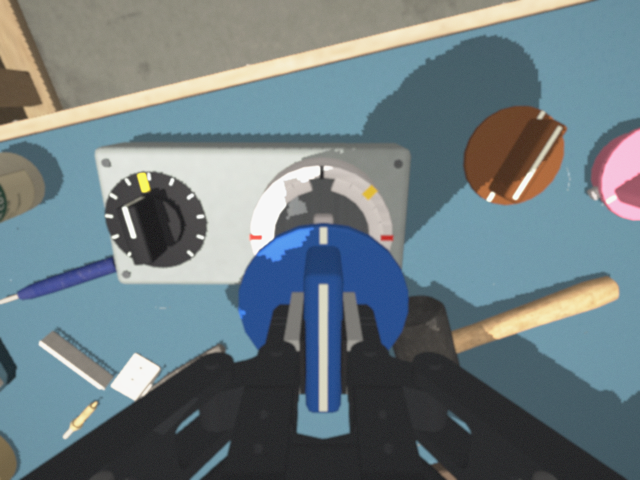

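View pics/s10.png

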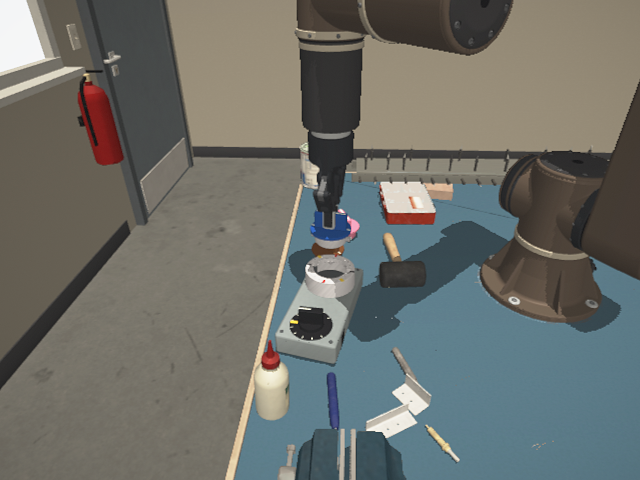

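The lid's lug column (322) lines up with the slot mark at (322,172) in the wrist view. The side view shows the lid over the socket. Descending to just above the rim.

Request:
move_arm(rows="0 0 -0.004 0 -0.0007 0.02 0;0 0 0 0 0 0.02 0;0 0 0 0 0 0.012 0;0 0 0 0 0 0.005 0;0 0 0 0 0 0 0")

```text
time_s: 14.13
eef_pos: [0.4399, 0.0799, 0.1413]
ee_rot: [3.14, -0.002, -1.789]
ft_force: [1.0, -0.2, -1.5]
opening: 0.0126
```

Run:
```python
from m import *
c=bot.camera("wrist");s=bot.camera("side")
o=np.zeros((480,780,3),np.uint8);o[:360,:480]=cv2.resize(c["image"],(480,360));o[:300,480:]=cv2.resize(s["image"][200:300,285:385],(300,300),interpolation=cv2.INTER_CUBIC);cv2.imwrite("pics/w11.png",o)
go([.4404,.0805,.114],-1.790)
```

```text
t 14.23 p [0.4409 0.0805 0.1428] rot [-3.1411e+00  1.0000e-04 -1.7875e+00] q [ 0.623  0.087 -0.62   0.    -0.864  0.731] F [ 0.9 -0.6 -0.5] T [ 0.009 -0.068  0.032] open 0.0126
shift in present axes [0.0001 0.0005 0.0288] turn wz 0.0025 | shift in axes after turn [0.0001 0.0005 0.0288] tilt fix rotvec [-0.0004  0.0001 -0.    ]
```

View pics/w11.png

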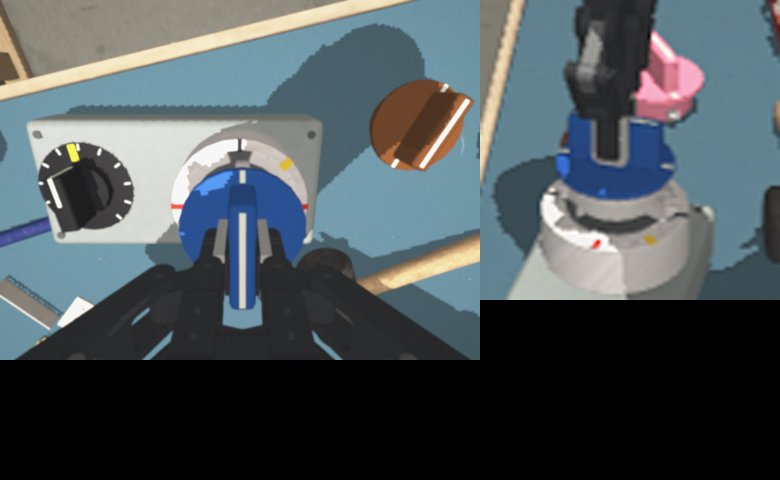

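Everything is aligned to within about 1 mm. Lowering gently while watching force.

Request:
move_arm(rows="0 0 0 0 0 0.004 0;0 0 0 0 0 0.004 0;0 0 0 0 0 0.003 0;0 0 0 0 0 0 0")

```text
time_s: 14.57
eef_pos: [0.4402, 0.0803, 0.1308]
ee_rot: [3.141, -0.0, -1.787]
ft_force: [-0.3, 0.3, -0.6]
opening: 0.0126
```

Run:
```python
from m import *
go([.4404,.0805,.114],-1.790)
```

```text
t 14.57 p [0.4402 0.0803 0.1308] rot [ 3.1411e+00 -3.0000e-04 -1.7869e+00] q [ 0.623  0.103 -0.636 -0.    -0.833  0.732] F [-0.3  0.3 -0.6] T [-0.02   0.036  0.051] open 0.0126
shift in present axes [-0.0003 -0.0001  0.0168] turn wz 0.0031 | shift in axes after turn [-0.0003 -0.0001  0.0168] tilt fix rotvec [ 0.0005 -0.0003 -0.    ]
```

Request:
move_arm(rows="0 0 0.003 0 0 0.003 0;0 0 0 0 0 0.003 0;0 0 0 0 0 0.003 0;0 0 0 0 0 0.002 0;0 0 0 0 0 0 0")

```text
time_s: 14.98
eef_pos: [0.4402, 0.0803, 0.1198]
ee_rot: [3.141, -0.001, -1.79]
ft_force: [0.1, -0.4, -1.5]
opening: 0.0127
```

Request:
move_arm(rows="0 0 0 0 0 0.002 0;0 0 0 0 0 0.002 0;0 0 0 0 0 0.001 0;0 0 0 0 0 0 0")

```text
time_s: 15.32
eef_pos: [0.4404, 0.0804, 0.1151]
ee_rot: [3.141, -0.0, -1.79]
ft_force: [0.3, 0.2, -2.1]
opening: 0.0124
```

Lugs are in with no resistance. A little further to seat the flange.

Request:
move_arm(rows="0 0 0 0 0 0.001 0;0 0 0 0 0 0.0005 0;0 0 0 0 0 0 0")

```text
time_s: 15.57
eef_pos: [0.4406, 0.0805, 0.1139]
ee_rot: [-3.141, 0.0, -1.79]
ft_force: [-1.9, 0.9, 0.2]
opening: 0.0125
```

Run:
```python
from m import *
s=bot.camera("side");cv2.imwrite("pics/s12.png",cv2.resize(s["image"][220:300,285:385],(750,600),interpolation=cv2.INTER_CUBIC))
go([.4404,.0805,.114],-1.790)
```

```text
t 15.62 p [0.4406 0.0804 0.1139] rot [-3.1415e+00  1.0000e-04 -1.7895e+00] q [ 0.623  0.127 -0.657  0.    -0.787  0.729] F [-0.8  0.2  0.5] T [-0.063  0.267 -0.009] open 0.0126
shift in present axes [-0.      0.0002 -0.0001] turn wz 0.0005 | shift in axes after turn [-0.      0.0002 -0.0001] tilt fix rotvec [-0.0001  0.0001 -0.    ]
```

View pics/s12.png

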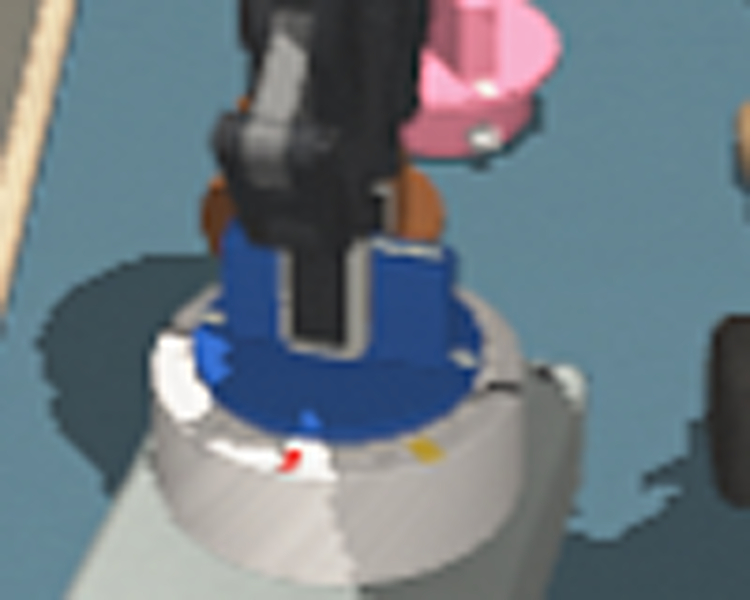

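Request:
move_arm(rows="0 0 0 0 0 0.0006 0;0 0 0 0 0 0 0;0 0 0 0 0 0 0")

```text
time_s: 15.87
eef_pos: [0.4406, 0.0805, 0.1139]
ee_rot: [-3.141, 0.0, -1.789]
ft_force: [-4.7, 0.6, 10.0]
opening: 0.0127
```

Request:
move_arm(rows="0 0 0 0 0 0.0006 0;0 0 0 0 0 0 0;0 0 0 0 0 0 0")

```text
time_s: 16.12
eef_pos: [0.4406, 0.0804, 0.1139]
ee_rot: [-3.141, 0.0, -1.789]
ft_force: [-7.0, 0.8, 17.4]
opening: 0.0127
```

z stopped at 0.1139 while the force rose to 17 N, so the flange is home. I'll ease the press slightly and twist clockwise.

Request:
move_arm(rows="0 0 0 0 0.0004 -0.0006 0;0 0 0.08 0 0 0 0;0 0 0.08 0 0 0 0;0 0 0.08 0 0 0 0;0 0 0 0 0 0 0", force=100)

```text
time_s: 16.53
eef_pos: [0.4412, 0.081, 0.114]
ee_rot: [-3.14, 0.002, -2.033]
ft_force: [0.0, 0.5, 5.5]
opening: 0.0126
```

Run:
```python
from m import *
go([.4404,.0805,.114],-2.576)
```

```text
t 16.53 p [0.4412 0.081  0.114 ] rot [-3.1401e+00  1.7000e-03 -2.0326e+00] q [ 0.624  0.127 -0.657  0.001 -0.784  0.484] F [0.  0.5 5.5] T [ 0.138 -0.048 -0.051] open 0.0126
shift in present axes [ 0.0008  0.0004 -0.    ] turn wz 0.5434 | shift in axes after turn [ 0.0009 -0.0001 -0.    ] tilt fix rotvec [-0.0015  0.0017 -0.    ]
```

Turning freely with low force. Continuing to about 40°.

Request:
move_arm(rows="0 0 0.08 0 0 0 0;0 0 0.08 0 0 0 0;0 0 0.08 0 0 0 0;0 0 0.08 0 0 0 0;0 0 0 0 0 0 0")

```text
time_s: 16.95
eef_pos: [0.4409, 0.0807, 0.114]
ee_rot: [-3.141, 0.001, -2.351]
ft_force: [-0.8, -0.9, 7.7]
opening: 0.0125
```

Request:
move_arm(rows="0 0 0.08 0 0 0 0;0 0 0.08 0 0 0 0;0 0 0 0 0 0 0")

```text
time_s: 17.2
eef_pos: [0.4407, 0.0806, 0.114]
ee_rot: [-3.141, 0.001, -2.511]
ft_force: [-1.1, -2.2, 7.2]
opening: 0.013
```

Run:
```python
from m import *
go([.4404,.0805,.114],-2.576)
c=bot.camera("wrist");s=bot.camera("side");np.save("w13.npy",c,allow_pickle=True);np.save("s13.npy",s,allow_pickle=True)
cv2.imwrite("pics/w13.png",c["image"]);cv2.imwrite("pics/s13.png",cv2.resize(s["image"][220:300,285:385],(750,600),interpolation=cv2.INTER_CUBIC))
```

```text
t 17.2 p [0.4407 0.0806 0.114 ] rot [-3.1409e+00  1.1000e-03 -2.5113e+00] q [ 0.624  0.127 -0.657  0.001 -0.785  0.006] F [-1.1 -2.2  7.2] T [-0.586  0.346 -0.022] open 0.013
shift in present axes [ 0.0003  0.0001 -0.    ] turn wz 0.0647 | shift in axes after turn [ 0.0003  0.0001 -0.    ] tilt fix rotvec [-0.0007  0.0011 -0.    ]
```

View pics/w13.png

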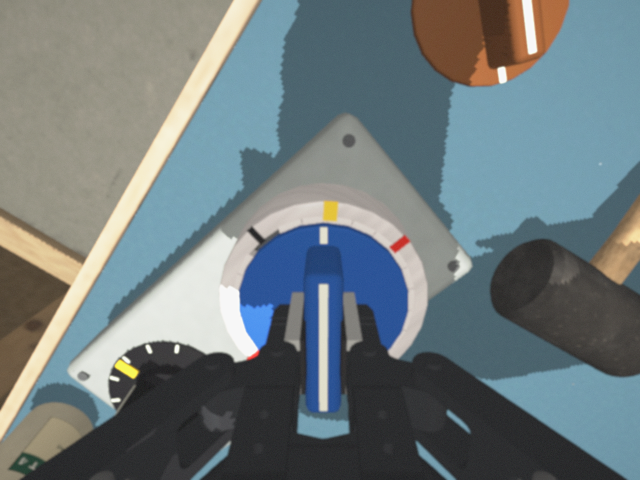

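View pics/s13.png

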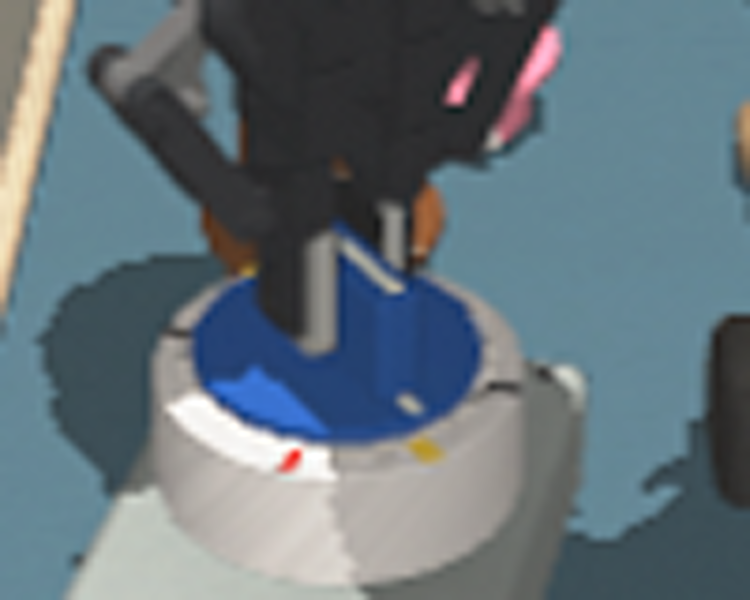

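The lid's line is at (323,235) and the yellow mark at (330,211), so roughly 0.07 rad remains, which agrees with the pose reading (0.065).

Request:
move_arm(rows="0 0 0.033 0 0 0 0;0 0 0.033 0 0 0 0;0 0 0 0 0 0 0;0 0 0 0 0 0 0")

```text
time_s: 17.63
eef_pos: [0.4406, 0.0805, 0.1139]
ee_rot: [-3.141, 0.001, -2.573]
ft_force: [-1.1, -1.4, 7.4]
opening: 0.0121
```

Run:
```python
from m import *
go([.4404,.0805,.114],-2.576)
c=bot.camera("wrist");t=bot.camera("top");s=bot.camera("side");im=c["image"]
o=np.zeros((600,800,3),np.uint8);o[:,:500]=cv2.resize(im[170:410,220:420],(500,600),interpolation=cv2.INTER_CUBIC);o[:300,500:]=cv2.resize(t["image"][225:285,250:310],(300,300));o[300:,500:]=cv2.resize(s["image"][220:300,290:370],(300,300));cv2.imwrite("pics/w14.png",o)
y=blobs(im,(225,175,425,360),(18,110,90),(35,255,255),8);r=blobs(im,(225,175,425,360),(0,120,80),(10,255,255),8);print(y,r)
g=cv2.cvtColor(im[222:250,310:340],cv2.COLOR_BGR2HSV);m=cv2.inRange(g,np.array((0,0,110)),np.array((180,70,255)));ys,xs=np.nonzero(m)
print("flange line",xs.mean()+310,ys.mean()+222,len(xs))
C=np.array([.4405,.0805])
Y=onz(c,max(y,key=lambda b:b[0])[1],.085)[:2];L=onz(c,(xs.mean()+310,ys.mean()+222),.091)[:2]
g2=cv2.cvtColor(im[285:405,312:336],cv2.COLOR_BGR2GRAY);cen=[]
for r_ in range(5,115):
    w=np.nonzero(g2[r_]>130)[0]
    if len(w)>3: cen.append(onz(c,(w.mean()+312,r_+285),.122)[:2])
vx,vy,a,b=cv2.fitLine(np.array(cen,np.float32),2,0,.01,.01).ravel();an=np.arctan2(vy,vx);print("bar angle",an, "target -1.005 (mod pi)")
print("yellow ang",np.arctan2(*(Y-C)[::-1]),np.linalg.norm(Y-C),"line ang",np.arctan2(*(L-C)[::-1]),np.linalg.norm(L-C))
```

```text
t 17.63 p [0.4406 0.0805 0.1139] rot [-3.1410e+00  1.0000e-03 -2.5728e+00] q [ 0.624  0.127 -0.658  0.001 -0.786 -0.056] F [-1.1 -1.4  7.4] T [-0.571  0.374 -0.088] open 0.0121
shift in present axes [ 0.0002  0.0001 -0.0001] turn wz 0.0032 | shift in axes after turn [ 0.0002  0.0001 -0.0001] tilt fix rotvec [-0.0006  0.001  -0.    ]
[(np.int32(267), array([323.72, 210.39]))] [(np.int32(153), array([395.57, 239.34]))]
flange line 323.5818965517241 231.25862068965517 232
bar angle -1.0043834 target -1.005 (mod pi)
yellow ang -1.0057529241205618 0.042511635565021355 line ang -1.004836911231141 0.035226281760554624
```

View pics/w14.png

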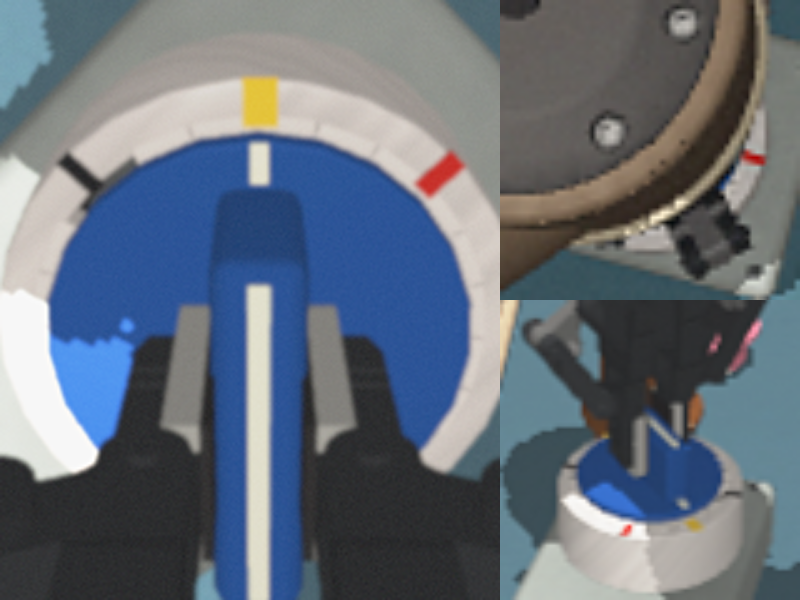

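The lid line, bar line and yellow mark agree to 0.002 rad. I'll hold a few rows to check it stays steady, then check the bystanders.

Request:
move_arm(rows="0 0 0 0 0 0 0;0 0 0 0 0 0 0;0 0 0 0 0 0 0;0 0 0 0 0 0 0;0 0 0 0 0 0 0")

```text
time_s: 18.2
eef_pos: [0.4407, 0.0805, 0.114]
ee_rot: [-3.141, 0.001, -2.573]
ft_force: [-1.7, -1.1, 8.5]
opening: 0.0122
```

Run:
```python
from m import *
c=bot.camera("wrist");t=bot.camera("top");s=bot.camera("side")
y=max(blobs(c["image"],(225,175,425,300),(18,110,90),(35,255,255),8),key=lambda b:b[0]);print(y)
go([.4406,.0805,.1139],-2.576)
cv2.imwrite("pics/t15.png",t["image"]);cv2.imwrite("pics/s15.png",s["image"])
```

```text
(np.int32(265), array([323.74, 210.41]))
t 18.35 p [0.4407 0.0805 0.1139] rot [-3.1410e+00  1.0000e-03 -2.5727e+00] q [ 0.624  0.127 -0.658  0.001 -0.786 -0.055] F [-1.5 -0.8  9.4] T [-0.594  0.377 -0.053] open 0.0125
shift in present axes [0.0001 0.     0.    ] turn wz 0.0033 | shift in axes after turn [0.0001 0.     0.    ] tilt fix rotvec [-0.0006  0.001  -0.    ]
```

View pics/t15.png

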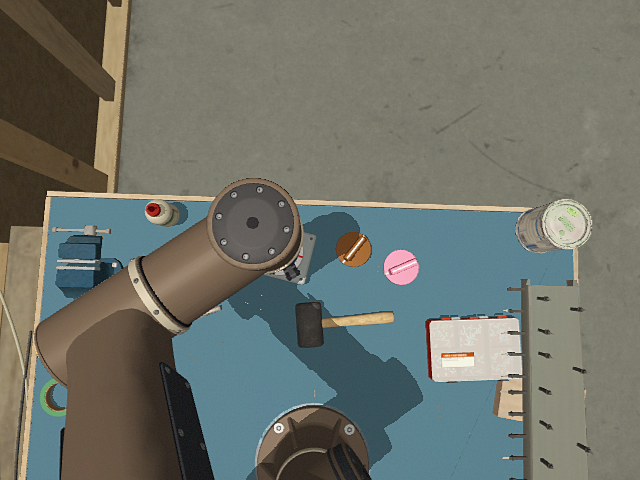

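View pics/s15.png

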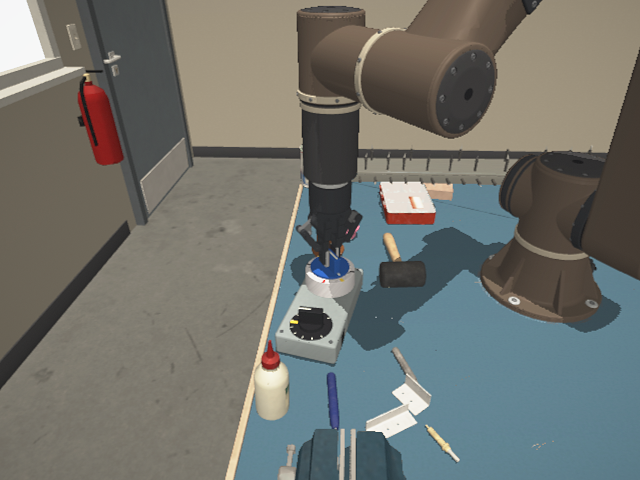

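Both views show the bottle, deburrer and look-alikes where they were, and the pose is steady. Handing in.

```bash
python3 -c "
from bench import bot
print(bot.job_done())"
```

```text
the job is handed in; nothing more can be done
None
```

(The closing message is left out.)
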